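# Hold the calibration cap home on the colour reader

### The job

Get the bench colour reader ready for its zero reading: by its front tab, raise the stiff-hinged screen to about 105 degrees from closed, leaning a little back past upright. Then take the knurled calibration cap from the bench, put it open side down over the reader's port, turn it until its hidden keyways drop over the port's two pins, push it fully home against the spring, and finish while still holding it pushed home with the screen as you set it. Leave the other things on the bench where they are.

Things in the scene. Friction and masses are not known exactly. Their poses are not given: they have to be found in the camera images.
- reader: Grey colour reader fixed to the bench. Slab 185 x 200 x 30 mm; origin on the bench below it; local x from front (tab side, faces robot) to back, y left, z up. Slab spans x -85 to 100 mm. Side cheeks 8 mm thick, outer faces y = +-100, x -85 to 50, up to z 92 mm; rear block x 50 to 100, up to z 94 mm, carries the hinge; front open. The port stands under the shut screen.
- screen (a joint): Screen angle, rad: 0 = shut, level over the port; 1.571 upright; stop at 2.5. A flat grey lid 140 mm from hinge to front edge, 196 mm wide, 12 mm thick, 0.3 kg. Starts nearly shut (0 to 0.2). Stiff hinge (friction 0.5 N m, 3 to 5 N at the tab): it stays where it is left. The front edge goes up and back, away from the robot.
- tab (a point): Grip point on the centre line of the black pull tab at the middle of the screen's front edge. The tab is a bar 14 mm wide (reader's y), 10 mm thick, sticking 35 mm straight out from the edge in the screen's plane; this point is 24 mm out from the edge, 11 mm from the tab's end, 164 mm from the hinge. Free space beneath it. Its axes turn with the screen.
- hinge (a point): Middle of the screen's hinge line (along the reader's y), at x 60, y 0, z 95 mm in the reader's frame. With the screen at angle a the tab point is in the reader's frame at x = 60 - 164 cos a + 6 sin a, z = 95 + 164 sin a + 6 cos a (mm).
- port (a point): Centre of the top of the port, an upright aluminium spigot 30 mm in diameter, top 75 mm above the bench, 45 mm above the slab (uppermost 5 mm taper to 23 mm), at x -35, y 0 mm in the reader's frame. Two steel pins 5 mm thick stick 4.5 mm out, front and back (reader's -x, +x), tops 14 mm below this point. A sprung plunger, 12 mm thick, stands 8 mm proud.
- plunger (a joint): How far the port's sprung plunger is pressed, m: 0 = standing 8 mm proud, 0.008 = flush with the spigot's top, when the cap is fully home. It pushes back with 3 N at first touch and 8 N at 0.008, and lifts the cap again if let go.
- cap: Calibration cap: knurled aluminium collar with closed flat top, ribbed all round, 52 mm diameter, 38 mm high, about 90 g, open side down on the bench. Origin: centre of its underside, z up. Bore 32.6 mm wide, 30 mm deep, with four hidden full-depth keyways 12 mm wide, 90 degrees apart; their angle is not told: find it by turning (up to a quarter turn; drops within about 8 degrees either side).
- seat (a point): Where the cap's origin comes to lie when fully home: on the port's axis, 45 mm above the bench. Lowered out of line, the cap's underside stops on the pins, 61 mm above the bench; in line it drops the 16 mm farther to this point, the plunger resisting for the last 8 mm.
- tape: Bystander: roll of pale paper tape, a smooth ring 56 mm across, 40 mm hole, 24 mm high. Origin at the centre of its underside.
- tin: Bystander: smooth round steel tin with a lid, 66 mm across, 60 mm high. Origin at the centre of its underside.
- driver: Bystander: screwdriver with a black handle, lying down.
- spray: Bystander: spray can, 52 mm across, 170 mm high, standing. Origin at the centre of its underside.
- bin: Bystander: grey open parts bin, 100 x 140 x 50 mm. Origin at the centre of its underside.
- wedge: Bystander: flat black plastic trim wedge, about 170 mm long, 8 mm thick, lying flat.
- weight: Bystander: dark steel weight, a plain cylinder 60 mm across, 35 mm high. Origin at the centre of its underside.

How it is judged:
On the way, in this order (a step that is already met when the one before it is completed fails the run):
1. the screen is raised to about 105 degrees (value of joint screen between 1.658 and 2.007 rad), for 0.2 s.
2. the cap is over the pins and pushed home on the port (value of joint plunger above 0.0055 m and horizontal distance between cap and port below 0.004 m and z of cap in the frame of reader below 0.048 m and angle between cap's own z axis and vertical below 0.1 rad), for 0.2 s.
At the end, for the whole second after the job is handed in: Screen 95 to 115 degrees open; cap upright on the port, keyways over the pins, underside less than 48 mm above the bench and within 4 mm of the port axis, plunger pressed over 5.5 mm, robot still holding the cap there (over 1.5 N), cap at rest (all of step 1 and all of step 2 and contact force between any of the fingers, the arm and cap above 1.5 N and linear speed of cap below 0.02 m/s); the arm keeps its last pose, push and grip.
It fails at once if another thing on the bench is moved more than 30 mm (distance of any of tape, tin, driver, spray, bin, wedge, weight from where it was at the start of the episode above 0.03 m).
It also fails if it takes over 67 s, if anything falls off the work surface, if the arm or the gripper's body presses on something with over 40 N, if the wrist force passes 120 N, or if a joint passes its speed limit or range.

### The arm

A 7-joint arm with a two-finger parallel gripper is mounted at the origin on the work surface. World frame = base frame: x ahead of the robot, y to its left, z up, the work surface at z = 0. Lengths are in m, angles in rad, forces in N, time in s.
With the tool pointing down it reaches from about 0.425 to 0.925 m from the base axis. Payload 6.8 kg.
Tool frame: the origin (TCP) lies between the finger pads; the fingertips stand 8 mm ahead of it and the grasp point (between the pads) lies 11 mm behind it (tcp_to_tips is the distance from the TCP to the fingertips, in m); x points along the fingers, y is the direction in which the jaws open and shut, and the axes are right-handed (so a half turn about x gives the same grasp; the last joint's range is limited). The gripper opens to 88 mm and grips with 3 to 60 N. Pads are 20 mm wide; open, the fingers measure 115 mm over their backs; the gripper's body (75 mm by 178 mm) begins 61 mm behind the grasp point.
Start: joints at [1.209, 0.477, 0.022, 1.555, -0.011, 1.109, -0.083], TCP at [0.169, -0.653, 0.231] pointing down, gripper open.
Joint ranges: [-2.96, 2.96], [-0.34, 2.1], [-1.41, 1.46], [0.24, 2.44], [-1.37, 4.51], [0.17, 1.92], [-2.96, 2.96]. Speed limits (rad/s): [2.39, 2.39, 3.14, 3.14, 3.14, 3.14, 3.14].

### API

Orientations are given as [roll, pitch, yaw] about the fixed x, y, z axes, in that order (R = Rz(yaw) Ry(pitch) Rx(roll)).
In Python, from rig import * gives the robot as it stands. Calls block until the motion is done:
- reach(position, orientation): joint-space move of the TCP to a pose.
- movel(position, rotation=None, max_speed=0.15): straight line of the TCP; rotation=None keeps the orientation; max_speed is the mean speed in m/s.
- set_joints(angles): joint-space move.
- set_gripper(opening): finger opening in m; the grip force is fixed at half the most; returns when the fingers have stopped.
- wait(seconds).
- inverse_kinematics(position, orientation): joint angles nearest the present ones, or None.
- snapshot(name): name is "scene" or "top"; returns the picture (420x560x3 uint8, red, green, blue); there is no depth.
- camera_model(name): a dict with "fx", "fy", "cx", "cy" (pixels), "pose" (4x4, takes a point from camera to world coordinates). Camera axes: x right, y up, looking along -z (the intrinsics and any distortion apply to the point x, -y, -z); pixel columns grow to the right and rows downward; lengths in m; the calibration is good to about 2 mm. A picture is of the moment at which its call begins. camera_model takes no time and is no camera call.
A pose or a line that the arm cannot do raises Unreachable and nothing moves.
- hand_in(): hands the job in, once; it reports no verdict.
Readings, each from a call of its own:
- current_time_s(): time.
- current_qpos(): joint angles.
- current_joint_vel(): joint speeds.
- current_tau(): joint torques, N m.
- current_tcp_pos(): TCP position.
- current_eef_rot(): TCP orientation.
- current_wrist_force(): force on the tool from outside, world axes, zero at the start.
- current_wrist_torque(): the same for the moment, N m.
- current_finger_gap(): finger opening in m.
Only numpy, scipy, OpenCV 4.12 (cv2) and the standard library are available. Lean on these libraries where they do the work, as an engineer would, in place of code of your own. Each camera call takes 0.05 s, during which the arm holds its last target.

## Working session

There is one attempt and no reset: what is moved stays moved. The work goes in short steps, each a Python script; the robot and the scene stay as the last script left them, time stands still between calls to the robot, and variables do not carry over. Pictures are saved under pics/ and viewed, and the job is handed in when it is done.

```bash
mkdir -p pics; ls; python3 - <<'E'
from rig import *
import cv2,numpy as np
for n in ["scene","top"]:
    im=snapshot(n); cv2.imwrite(f"pics/{n}0.png",im[:,:,::-1])
    m=camera_model(n); print(n,{k:(np.round(v,4).tolist() if k=='pose' else v) for k,v in m.items()})
print(current_time_s(),current_eef_rot(),current_tcp_pos(),current_finger_gap())
E
```

```text
pics
scene {'fx': 448.18049730651626, 'fy': 448.18049730651626, 'cx': 272.84573961094975, 'cy': 210.73158319738903, 'pose': [[-0.4722, -0.6577, 0.5868, 1.2345], [0.8815, -0.3547, 0.3118, 0.3651], [0.0031, 0.6645, 0.7473, 1.0341], [0.0, 0.0, 0.0, 1.0]]}
top {'fx': 523.3440372815771, 'fy': 523.3440372815771, 'cx': 277.74022951094827, 'cy': 208.0505077949366, 'pose': [[-0.0128, 0.9823, -0.1867, 0.2318], [-0.9999, -0.0135, -0.0024, -0.0169], [-0.0049, 0.1867, 0.9824, 1.4907], [0.0, 0.0, 0.0, 1.0]]}
0.1 [-1.49496235  1.56917332  1.90045507] [ 0.16934653 -0.65286758  0.22980344] 0.08763691655467928
```

View pics/scene0.png

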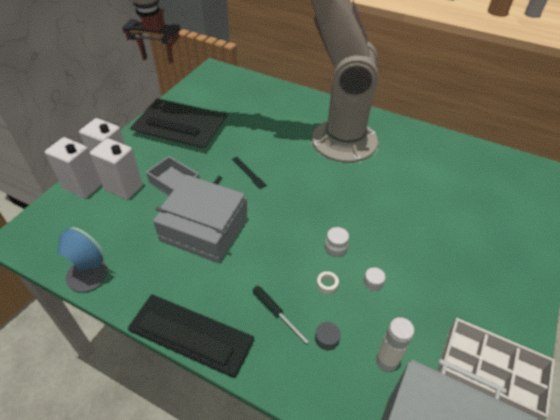

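View pics/top0.png

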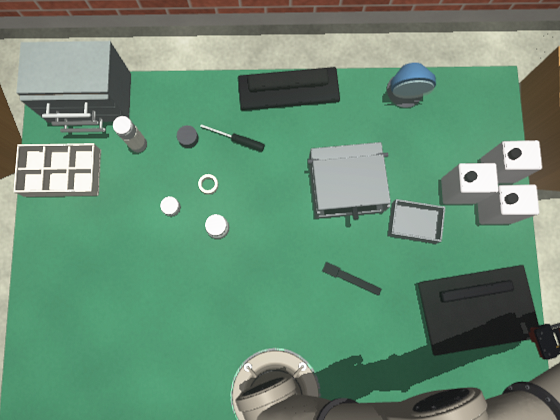

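The top view shows the reader at about (348,180) with its tab near (348,218). The tin is probably at (216,226), the cap at (170,205), the tape at (208,184) and the bin at (417,221). I'll enlarge these.

```bash
python3 - <<'E'
import cv2
t=cv2.imread("pics/top0.png"); s=cv2.imread("pics/scene0.png")
cv2.imwrite("pics/c1.png",cv2.resize(t[130:240,290:400],(770,600-0),interpolation=cv2.INTER_CUBIC)[:600] if 0 else cv2.resize(t[135:235,295:400],None,fx=6,fy=6-0,interpolation=cv2.INTER_CUBIC))
cv2.imwrite("pics/c2.png",cv2.resize(t[170:245,150:240],None,fx=8,fy=8,interpolation=cv2.INTER_CUBIC))
cv2.imwrite("pics/c3.png",cv2.resize(s[170:265,145:255],None,fx=6,fy=6,interpolation=cv2.INTER_CUBIC))
cv2.imwrite("pics/c4.png",cv2.resize(s[220:300,310:395],None,fx=7,fy=7,interpolation=cv2.INTER_CUBIC))
E
```

```text
(no output)
```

View pics/c1.png

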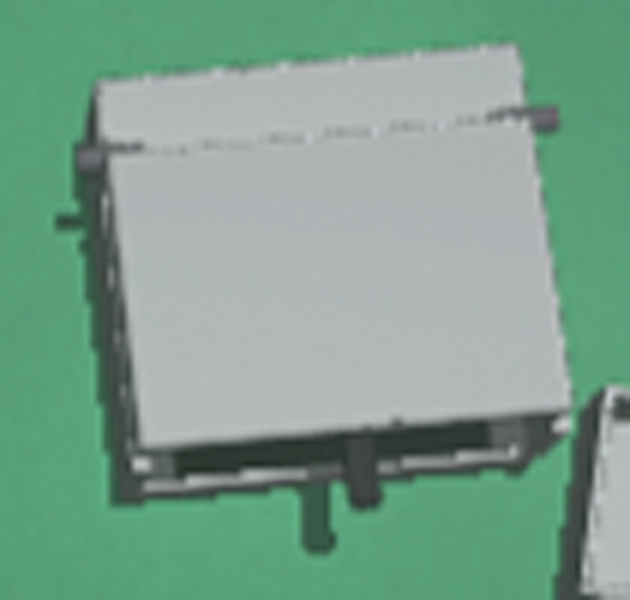

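View pics/c2.png

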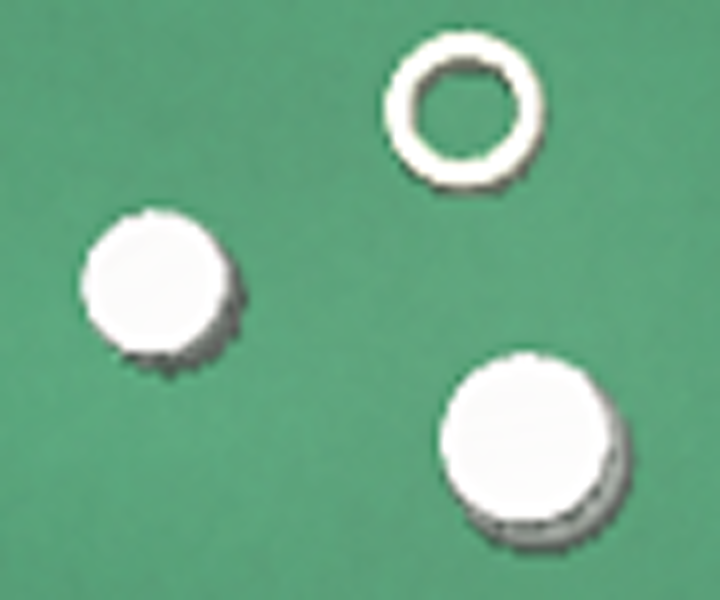

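View pics/c3.png

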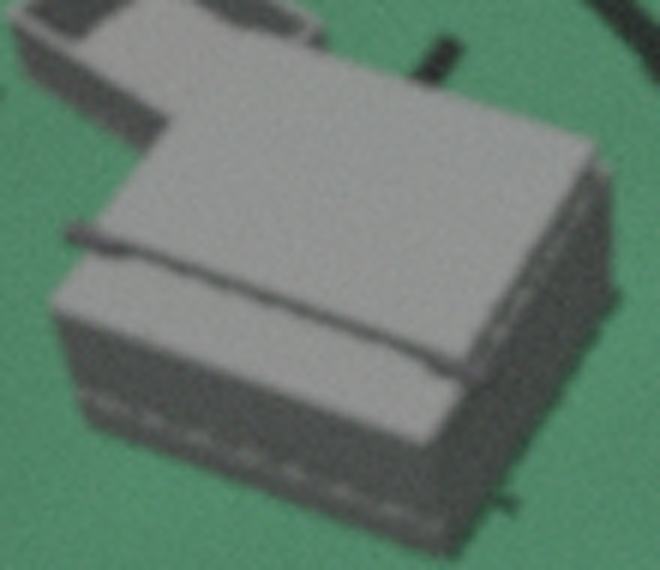

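View pics/c4.png

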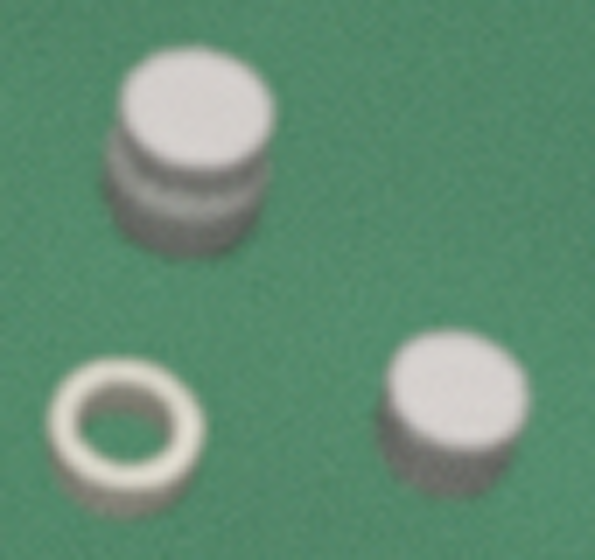

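```bash
cat > h.py <<'E'
import numpy as np
from rig import *
def proj(n,P):
    m=camera_model(n); T=np.array(m["pose"]); p=(np.asarray(P)-T[:3,3])@T[:3,:3]
    return np.array([m["cx"]+m["fx"]*p[0]/-p[2], m["cy"]+m["fy"]*p[1]/p[2]])
def ray(n,u,v,z):
    m=camera_model(n); T=np.array(m["pose"])
    d=T[:3,:3]@np.array([(u-m["cx"])/m["fx"],-(v-m["cy"])/m["fy"],-1])
    return T[:3,3]+d*(z-T[2,3])/d[2]
E
python3 - <<'E'
from h import *
from scipy.optimize import least_squares
def c(n,u,v):
    o,s={"a":((295,135),6),"b":((150,170),8),"c":((145,170),6),"d":((310,220),7)}[n]
    return (u+.5)/s-.5+o[0],(v+.5)/s-.5+o[1]
R=lambda a,y:(60-140*np.cos(a)+12*np.sin(a),y,95+140*np.sin(a)+12*np.cos(a))
tip=lambda a:(60-175*np.cos(a)+11*np.sin(a),0,95+175*np.sin(a)+11*np.cos(a))
obs=[("top","a",97,82,lambda a:(100,100,94)),("top","a",517,45,lambda a:(100,-100,94)),
("top","a",145,447,lambda a:R(a,98)),("top","a",570,410,lambda a:R(a,-98)),("top","a",365,507,tip),
("top","a",140,490,lambda a:(-85,100,30)),
("scene","c",430,440,lambda a:(100,100,94)),("scene","c",52,300,lambda a:(100,-100,94)),
("scene","c",450,555,lambda a:(100,100,0)),("scene","c",600,150,lambda a:R(a,98))]
def W(p,l):
    l=np.array(l)/1000; cc,s=np.cos(p[2]),np.sin(p[2])
    return [p[0]+cc*l[0]-s*l[1],p[1]+s*l[0]+cc*l[1],l[2]]
def f(p): return np.concatenate([proj(o[0],W(p,o[4](p[3])))-c(o[1],o[2],o[3]) for o in obs])
r=least_squares(f,[.5,-.15,0,.1],loss='soft_l1'); print(r.x); print(f(r.x).reshape(-1,2).round(1))
print("tab dist",[W(r.x,(60-164*np.cos(a)+6*np.sin(a),0,95+164*np.sin(a)+6*np.cos(a))) for a in (r.x[3],1.83)], W(r.x,(-35,0,75)))
for nm,n,k,u,v,z in [("cap","top","b",155,282,.038),("cap","scene","d",456,388,.038),("tin","top","b",526,437,.06),("tin","scene","d",197,107,.06),("tape","top","b",465,110,.024),("tape","scene","d",126,424,.024)]:
    print(nm,n,ray(n,*c(k,u,v),z).round(4))
u=[ray("top",*c("b",x,282),.038) for x in(81,229)];print("cap dia",np.linalg.norm(u[0]-u[1]))
for n,u,v in [("bin",395,200),("bin",444,207),("bin",391,236),("bin",439,241)]: print(n,ray("top",u,v,.05).round(3))
for u,v in [(325,267),(380,291)]: print("wedge",ray("top",u,v,.008).round(3))
E
```

```text
[ 0.57555095 -0.21308209  0.08369164 -0.00496777]
[[-0.8 -0.6]
 [ 0.7 -1.2]
 [-0.6  1.1]
 [ 0.9  0.3]
 [ 0.5  0.5]
 [-2.2  0.6]
 [-0.  -0.1]
 [-1.2  0.2]
 [-0.3  1.3]
 [ 0.5 -0.5]]
tab dist [[np.float64(0.47188727547925813), np.float64(-0.22177818394840612), np.float64(0.10018521429647516)], [np.float64(0.6830080739659534), np.float64(-0.20406776948051808), np.float64(0.25198361481129566)]] [np.float64(0.5406734541030754), np.float64(-0.21600787736647664), np.float64(0.075)]
cap top [0.5215 0.2947 0.038 ]
cap scene [0.5247 0.2935 0.038 ]
tin top [0.4606 0.16   0.06  ]
tin scene [0.463  0.1596 0.06  ]
tape top [0.5859 0.1876 0.024 ]
tape scene [0.5895 0.1878 0.024 ]
cap dia 0.05244395624960033
bin [ 0.524 -0.343  0.05 ]
bin [ 0.502 -0.479  0.05 ]
bin [ 0.422 -0.326  0.05 ]
bin [ 0.407 -0.458  0.05 ]
wedge [ 0.342 -0.144  0.008]
wedge [ 0.274 -0.296  0.008]
```

The fit puts the reader at (0.5755, -0.2131) with yaw 0.084 and the screen at about 0. The cap is at about (0.523, 0.294), and its measured diameter of 52.4 mm matches the 52 mm given. Next I'll check IK along the lifting arc.

```bash
cat >> h.py <<'E'
from scipy.spatial.transform import Rotation as Ro
RX,RY,RYAW=0.5755,-0.2131,0.084
def W(l):
    c,s=np.cos(RYAW),np.sin(RYAW)
    return np.array([RX+c*l[0]-s*l[1],RY+s*l[0]+c*l[1],l[2]])
def tab(a): return W((.060-.164*np.cos(a)+.006*np.sin(a),0,.095+.164*np.sin(a)+.006*np.cos(a)))
def ori(tilt,jaw,lean=RYAW,flip=1):
    """tilt: forward lean (tip forward, dir lean) from straight down; jaw: world yaw of tool y"""
    y=np.array([np.cos(jaw),np.sin(jaw),0])*flip
    x=np.array([np.sin(tilt)*np.cos(lean),np.sin(tilt)*np.sin(lean),-np.cos(tilt)])
    y=y-x*(x@y); y/=np.linalg.norm(y)
    return Ro.from_matrix(np.c_[x,y,np.cross(x,y)])
def e(r): return r.as_euler('xyz').tolist()
def tcp(p,r): return (np.asarray(p)+r.as_matrix()[:,0]*.011).tolist()   # grasp point -> TCP
E
python3 - <<'E'
from h import *
print(current_eef_rot(), Ro.from_euler('xyz',current_eef_rot()).as_matrix().round(2).tolist())
for flip in (1,-1):
  for t in np.radians([0,15,30,45,60,75]):
    r=ori(t,RYAW+np.pi/2,flip=flip); o=[]
    for a in (0,.5,1,1.4,1.83):
        q=inverse_kinematics(tcp(tab(a),r),e(r)); o.append(None if q is None else np.round(q,2).tolist())
    print(flip,round(np.degrees(t)),o[0],o[-1],[x is not None for x in o])
for j in range(-60,61,20):
  for flip in (1,-1):
    r=ori(0,RYAW+np.pi/2+np.radians(j),flip=flip); q=inverse_kinematics(tcp(W((-.035,0,.07)),r),e(r)); q2=inverse_kinematics(tcp((.523,.294,.025),r),e(r))
    print(j,flip,None if q is None else np.round(q,2),None if q2 is None else np.round(q2,2))
E
```

```text
[-1.49496235  1.56917332  1.90045507] [[-0.0, 0.25, -0.97], [0.0, -0.97, -0.25], [-1.0, -0.0, 0.0]]
1 0 [0.87, 0.51, -0.69, 2.0, 0.45, 0.79, 1.57] [0.64, 0.63, -0.7, 1.4, 0.41, 1.26, 1.57] [True, True, True, True, True]
1 15 [0.98, 0.43, -0.7, 2.16, 0.39, 0.43, 1.68] [0.73, 0.5, -0.68, 1.62, 0.32, 0.88, 1.63] [True, True, True, True, True]
1 30 [1.47, 0.65, -1.2, 2.29, 1.31, 0.33, 0.93] [0.83, 0.42, -0.7, 1.81, 0.22, 0.5, 1.73] [True, True, True, True, True]
1 45 None [1.24, 0.6, -1.2, 1.97, 1.12, 0.29, 1.0] [False, True, True, True, True]
1 60 None [1.29, 0.66, -1.17, 2.11, 2.85, 0.25, -0.63] [False, False, True, True, True]
1 75 None [1.34, 0.85, -1.19, 2.2, 3.29, 0.57, -0.86] [False, False, False, True, True]
-1 0 [0.48, 0.42, -0.19, 2.03, 0.12, 0.7, -1.28] [0.34, 0.54, -0.21, 1.43, 0.12, 1.18, -1.37] [True, True, True, True, True]
-1 15 [0.57, 0.35, -0.21, 2.19, -0.12, 0.38, -1.0] [0.43, 0.43, -0.26, 1.64, 0.04, 0.84, -1.3] [True, True, True, True, True]
-1 30 [1.47, 0.65, -1.2, 2.29, 1.31, 0.33, -2.21] [0.51, 0.35, -0.29, 1.83, -0.16, 0.48, -1.1] [True, True, True, True, True]
-
[... 1005 characters left out ...]
76 -2.58]
20 1 [ 1.09  0.9  -1.19  1.86  0.96  1.1   1.52] [ 0.08  0.88 -1.    1.84  0.91  0.96  0.68]
20 -1 [ 0.47  0.55 -0.25  1.9   0.2   0.71 -1.04] [-0.18  0.71 -0.59  1.85  0.56  0.75 -2.21]
40 1 [ 1.09  0.9  -1.19  1.86  0.96  1.1   1.87] [ 0.08  0.88 -1.    1.84  0.91  0.96  1.03]
40 -1 [ 0.52  0.56 -0.32  1.9   0.25  0.72 -0.73] [-0.2   0.7  -0.56  1.85  0.53  0.74 -1.85]
60 1 [-0.52  1.02  1.26  1.96 -1.13  1.12 -2.33] [ 0.18  1.02 -1.2   1.83  1.07  1.12  1.28]
60 -1 [ 0.56  0.57 -0.38  1.89  0.3   0.74 -0.43] [-0.19  0.7  -0.57  1.85  0.54  0.75 -1.51]<sys>:0: UserWarning: Gimbal lock detected. Setting third angle to zero since it is not possible to uniquely determine all angles.
```

```bash
python3 - <<'E' 2>&1 | grep -v Gimbal
from h import *
import cv2
r=ori(np.radians(12),RYAW+np.pi/2,flip=-1)
movel([.33,-.36,.24],max_speed=.25); print(current_time_s())
p=tab(0.0); p[2]+=.08
reach(tcp(p,r),e(r)); print(current_time_s(), current_wrist_force())
set_gripper(.045); print(current_time_s(),current_finger_gap())
for n in ["scene","top"]: cv2.imwrite(f"pics/{n}1.png",snapshot(n)[:,:,::-1])
t=cv2.imread("pics/top1.png")[120:260,280:420]; s=cv2.imread("pics/scene1.png")[130:270,140:280]
cv2.imwrite("pics/d1.png",np.hstack([cv2.resize(x,(400,400),interpolation=cv2.INTER_CUBIC) for x in (t,s)]))
E
```

```text
1.5917
2.4417 [-0.17289818  0.27419873  0.27529917]
3.2583 0.04471010747000179
```

View pics/d1.png

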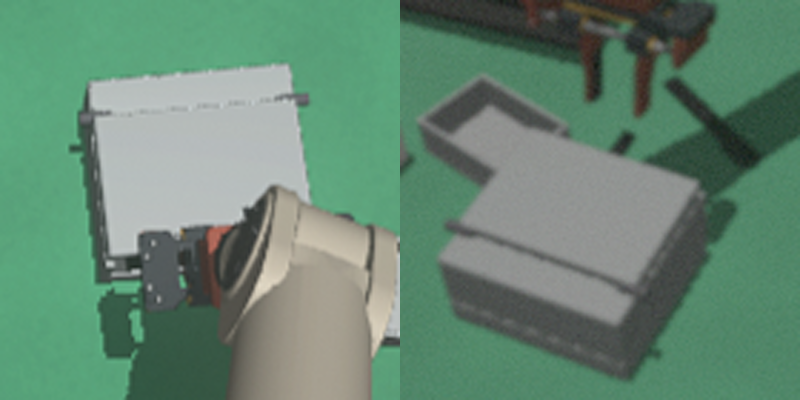

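The open fingers hang above the tab, one on each side of it in the scene view, so I'll lower and grip.

```bash
python3 - <<'E' 2>&1 | grep -v -i Gimbal
from h import *
import cv2
r=ori(np.radians(12),RYAW+np.pi/2,flip=-1)
p=tab(0.0)
movel(tcp(p,r),max_speed=.1); f=current_wrist_force(); print(current_time_s(), np.round(f,2))
if np.linalg.norm(f)<8:
    set_gripper(0.0); print(current_time_s(),current_finger_gap(),np.round(current_wrist_force(),2))
for n in ["scene"]: cv2.imwrite(f"pics/{n}2.png",snapshot(n)[:,:,::-1])
s=cv2.imread("pics/scene2.png")[130:270,140:280]
cv2.imwrite("pics/d2.png",cv2.resize(s,(560,560),interpolation=cv2.INTER_CUBIC))
E
```

```text
4.3083 [ 0.77 -0.16  0.45]
4.9 0.01377034868285634 [-1.56  4.62  3.  ]
```

View pics/d2.png

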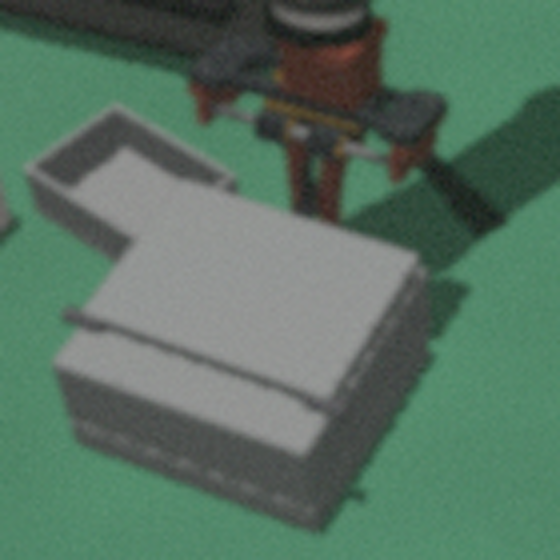

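The gap is 13.8 mm against a 14 mm tab, so the tab is gripped. I'll swing it along the arc and log the forces.

```bash
python3 - <<'E' 2>&1 | grep -v -i Gimbal
from h import *
import cv2
for a in np.linspace(0,1.83,9)[1:]:
    r=ori(np.radians(12-24*a/1.83),RYAW+np.pi/2,flip=-1)
    movel(tcp(tab(a),r),e(r),max_speed=.12)
    f=current_wrist_force(); print(round(a,2),round(current_time_s(),2),round(current_finger_gap(),4),np.round(f,1))
    if np.linalg.norm(f)>50: break
wait(.25)
print(np.array(current_tcp_pos())-tcp(tab(a),r), np.round(current_wrist_force(),1))
for n in ["scene"]: cv2.imwrite(f"pics/{n}3.png",snapshot(n)[:,:,::-1])
s=cv2.imread("pics/scene3.png")[90:270,120:300]
cv2.imwrite("pics/d3.png",cv2.resize(s,(560,560),interpolation=cv2.INTER_CUBIC))
E
```

```text
0.23 5.41 0.0136 [1.1 5.7 1.3]
0.46 5.87 0.0137 [ 3.6  5.1 -0.2]
0.69 6.33 0.0137 [ 5.3  4.6 -2.6]
0.92 6.78 0.0138 [ 6.4  4.7 -8.3]
1.14 7.24 0.0137 [  5.5   3.5 -12.4]
1.37 7.7 0.0139 [  3.9   3.4 -15.2]
1.6 8.16 0.0139 [  0.5   4.3 -15.7]
1.83 8.62 0.0136 [ -1.3   2.9 -11. ]
[-0.00041003 -0.0001273   0.00019399] [ -1.3   3.9 -10.6]
```

View pics/d3.png

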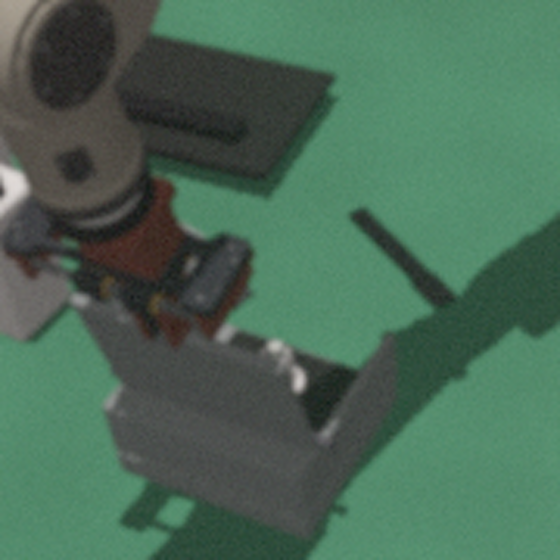

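The screen stands upright, leaning back, with the tab still in the fingers. I'll release, retreat along the tool axis, look at it, and also locate the spray can relative to the cap.

```bash
python3 - <<'E' 2>&1 | grep -v -i Gimbal
from h import *
import cv2
r=ori(np.radians(-12),RYAW+np.pi/2,flip=-1)
print("spray",ray("top",122,124,.17).round(3),ray("scene",401,328,.17).round(3))
set_gripper(.04); print(current_time_s(),np.round(current_wrist_force(),1))
p=np.array(current_tcp_pos())-r.as_matrix()[:,0]*.07
movel(p.tolist(),max_speed=.2)
r0=ori(0,RYAW+np.pi/2,flip=-1)
reach([.5,.05,.25],e(r0)); print(current_time_s())
for n in ["scene","top"]: cv2.imwrite(f"pics/{n}4.png",snapshot(n)[:,:,::-1])
t=cv2.imread("pics/top4.png")[120:240,285:405]; s=cv2.imread("pics/scene4.png")[140:260,130:250]
cv2.imwrite("pics/d4t.png",cv2.resize(t,(600,600),interpolation=cv2.INTER_CUBIC))
cv2.imwrite("pics/d4s.png",cv2.resize(s,(600,600),interpolation=cv2.INTER_CUBIC))
E
```

```text
spray [0.716 0.397 0.17 ] [0.718 0.396 0.17 ]
9.525 [ 1.2  0.3 -0.2]
11.2667
```

View pics/d4t.png

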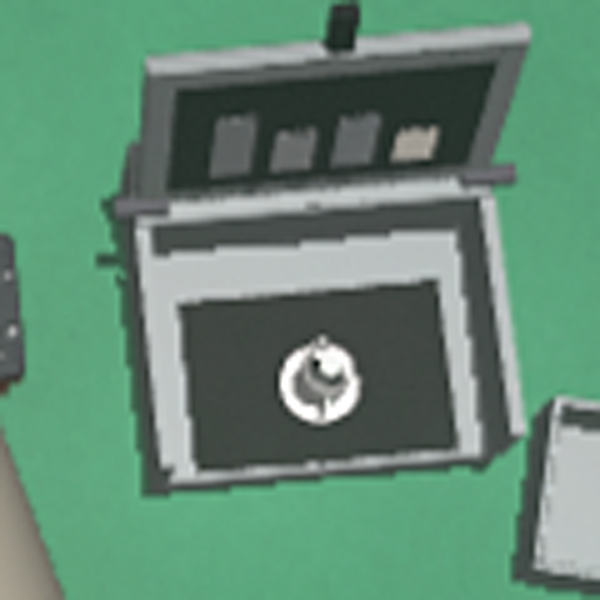

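View pics/d4s.png

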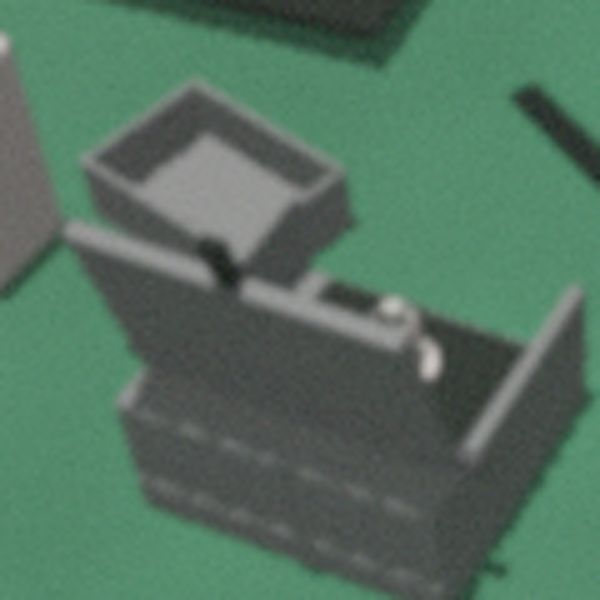

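View pics/top4.png

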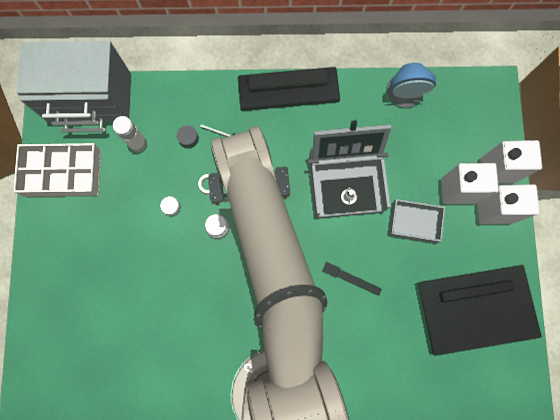

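```bash
python3 - <<'E' 2>&1 | grep -v -i Gimbal
from h import *
import cv2
t=cv2.imread("pics/top4.png")[175:215,325:370]
big=cv2.resize(t,None,fx=14,fy=14,interpolation=cv2.INTER_CUBIC)
def P(l): 
    u=proj("top",W(np.array(l)/1000)); return tuple(int(x) for x in ((u-[325,175]+.5)*14))
for l,c in [((-35,0,83),(0,0,255)),((-35,0,75),(255,0,0)),((-35,0,30),(0,255,255))]: cv2.circle(big,P(l),4,c,-1)
th=np.linspace(0,2*np.pi,60)
for R,z,c in [(15,70,(255,0,0)),(11.5,75,(0,0,255)),(6,83,(0,200,0)),(15,30,(0,255,255))]:
    cv2.polylines(big,[np.array([P((-35+R*np.cos(a),R*np.sin(a),z)) for a in th])],True,c,1)
both=np.hstack([cv2.resize(t,None,fx=8.5,fy=8.5,interpolation=cv2.INTER_CUBIC),cv2.resize(big,(382,340))])
cv2.imwrite("pics/e1.png",both); cv2.imwrite("pics/e2.png",big)
E
```

```text
(no output)
```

View pics/e1.png

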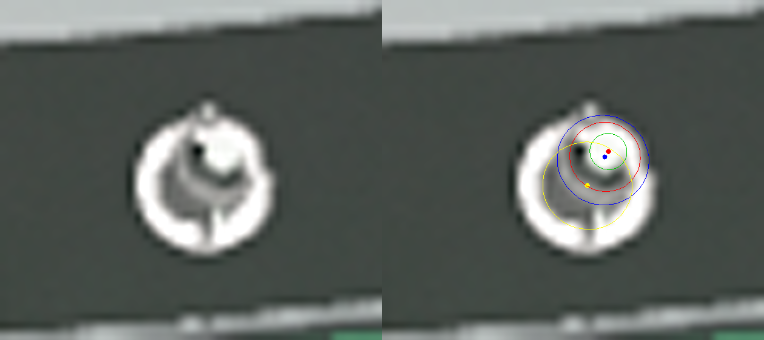

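View pics/e2.png

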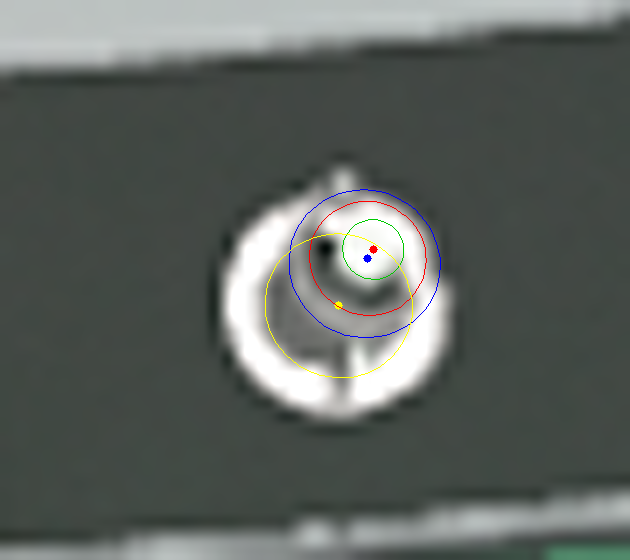

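Overlaid on the top picture, my model's port agrees to about 0.4 px: the collar base is at (336,301) against a predicted (338,306), and the plunger at (372,245) against (373,250). That moves the port about 1 mm in +x. The screen looks properly leaned back. Next is the cap: I'll squeeze it along one direction, then at 90° to that, so it is centred both ways.

```bash
python3 - <<'E' 2>&1 | grep -v -i Gimbal
from h import *
import cv2
J0=RYAW+np.pi/2
C=np.array([.5228,.2942])
r1=ori(0,J0+np.radians(40),flip=-1); r2=ori(0,J0+np.radians(-50),flip=-1)
reach([C[0],C[1],.12],e(r1)); set_gripper(.085); print(current_time_s(),np.round(current_qpos(),2))
movel([C[0],C[1],.015],max_speed=.12); print(np.round(current_wrist_force(),1))
set_gripper(0); print(current_time_s(),current_finger_gap(),np.round(current_wrist_force(),1))
set_gripper(.075)
q=inverse_kinematics([C[0],C[1],.015],e(r2)); print(np.round(q,2),np.round(current_qpos(),2))
set_joints(q) if np.abs(np.array(q)[:6]-np.array(current_qpos())[:6]).max()<.25 else movel([C[0],C[1],.015],e(r2))
print(current_time_s(),current_tcp_pos())
set_gripper(0); print(current_time_s(),current_finger_gap(),np.round(current_wrist_force(),1))
cv2.imwrite("pics/scene5.png",snapshot("scene")[:,:,::-1])
s=cv2.imread("pics/scene5.png")[170:320,290:440]
cv2.imwrite("pics/d5.png",cv2.resize(s,(600,600),interpolation=cv2.INTER_CUBIC))
E
```

```text
13.2833 [-0.25  0.52 -0.48  1.81  0.31  0.88 -1.67]
[0.1 0.6 0.4]
14.9417 0.05103607970329533 [-0.3 -1.5  2.6]
[-0.93  0.68  0.43  1.91 -0.44  0.65 -2.59] [-0.3   0.67 -0.42  1.86  0.4   0.7  -1.74]
17.2417 [0.52280647 0.29427519 0.01502641]
17.7583 0.05026125500994815 [ 0.  -0.4  1.2]
```

View pics/d5.png

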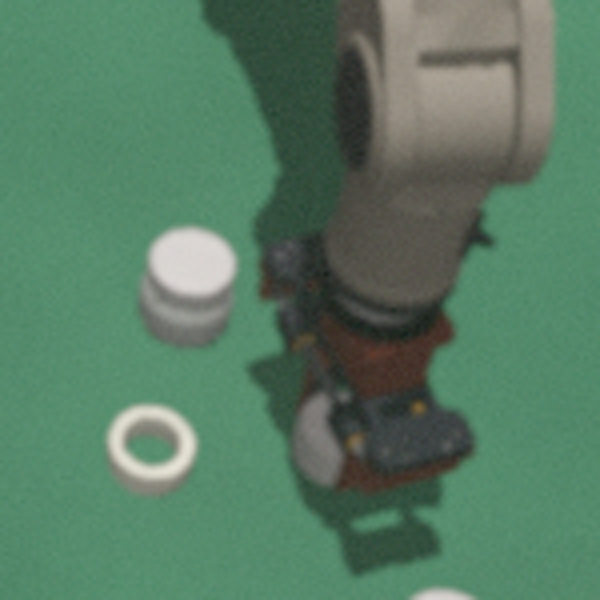

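The cap is in the fingers with a gap of 50.3 mm, pads seated among the ribs. I'll lift it, carry it clear of the screen, and lower it toward the port with force checks.

```bash
cat >> h.py <<'E'
PX,PY=.5415,-.216
J0=RYAW+np.pi/2
def cz(): return current_tcp_pos()[2]-.015
def st(m=""): print(m,round(current_time_s(),2),"p",np.round(np.array(current_tcp_pos())-[PX,PY,.015],4),"F",np.round(current_wrist_force(),1),"T",np.round(current_wrist_torque(),2),"gap",round(current_finger_gap(),4))
E
python3 - <<'E' 2>&1 | grep -v -i Gimbal
from h import *
import cv2
r2=ori(0,J0+np.radians(-50),flip=-1)
movel([.5228,.2942,.16],max_speed=.2); st("lift")
movel([.48,-.08,.16],max_speed=.25); st()
movel([PX,PY,.015+.12],e(r2),max_speed=.2); st()
movel([PX,PY,.015+.088],max_speed=.1); st()
print(np.round(current_qpos(),2))
for n in ["scene","top"]: cv2.imwrite(f"pics/{n}6.png",snapshot(n)[:,:,::-1])
t=cv2.imread("pics/top6.png")[110:250,280:420]; s=cv2.imread("pics/scene6.png")[130:270,120:260]
cv2.imwrite("pics/d6.png",np.hstack([cv2.resize(x,(400,400),interpolation=cv2.INTER_CUBIC) for x in (t,s)]))
E
```

```text
lift 18.68 p [-0.0195  0.5098  0.1439] F [ 1.1  0.8 -0.9] T [ 0.06 -0.01  0.02] gap 0.0502
 20.34 p [-0.0615  0.137   0.1449] F [-0.4 -0.8 -1.7] T [ 0.09 -0.03  0.01] gap 0.0507
 21.25 p [-0.0002  0.0016  0.1199] F [-0.2  0.6 -1. ] T [ 0.1  -0.01 -0.  ] gap 0.0505
 21.72 p [-0.0002  0.0006  0.0879] F [ 0.4 -0.5 -0.7] T [ 0.05 -0.02 -0.03] gap 0.0504
[ 0.08  0.49  0.25  1.9  -0.16  0.77 -1.94]
```

View pics/d6.png

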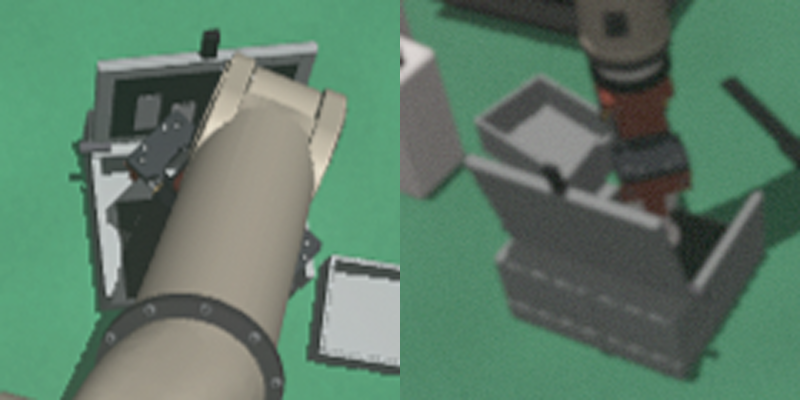

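The screen is still in place and the gripper is clear of it. I'll lower in small steps.

```bash
python3 - <<'E' 2>&1 | grep -v -i Gimbal
from h import *
for z in (.078,.074,.071,.068,.065,.0625):
    movel([PX,PY,.015+z],max_speed=.06); wait(.1); st(z)
    f=np.array(current_wrist_force())
    if f[2]>12 or np.linalg.norm(f[:2])>15: break
E
```

```text
0.078 22.23 p [ 0.     -0.0001  0.078 ] F [ 0.4 -1.  -0.2] T [0.06 0.01 0.02] gap 0.0505
0.074 22.58 p [-0.      0.      0.0739] F [ 0.6 -0.6 -0.9] T [ 0.07  0.02 -0.  ] gap 0.0507
0.071 22.93 p [-0.     0.     0.071] F [ 0.1  0.3 -1.2] T [ 0.07  0.   -0.  ] gap 0.0505
0.068 23.28 p [-0.0001 -0.      0.0679] F [ 0.2 -0.1 -1.3] T [ 0.1   0.06 -0.02] gap 0.0501
0.065 23.63 p [-0.0001  0.      0.0649] F [-0.1  0.5 -0.7] T [ 0.17  0.1  -0.05] gap 0.0501
0.0625 23.98 p [-0.0001  0.0001  0.0624] F [-0.9  0.4 -2.3] T [ 0.16  0.12 -0.04] gap 0.0502
```

No lateral force, so the bore is over the spigot. Next: touch the pins lightly, then turn while pressing.

```bash
python3 - <<'E' 2>&1 | grep -v -i Gimbal
from h import *
for z in (.061,.060,.059,.058):
    movel([PX,PY,.015+z],max_speed=.04); wait(.1); st(z)
    f=np.array(current_wrist_force())
    if f[2]>6 or np.linalg.norm(f[:2])>15: break
E
```

```text
0.061 24.33 p [-0.0001  0.      0.0609] F [-1.8  0.5 -2.1] T [0.18 0.18 0.  ] gap 0.0506
0.06 24.68 p [-0.    0.    0.06] F [-1.4 -0.1 -1. ] T [0.22 0.25 0.01] gap 0.0507
0.059 25.03 p [-0.      0.0001  0.0591] F [-2.2  1.3  0.6] T [ 0.38  0.42 -0.04] gap 0.0503
0.058 25.38 p [0.0001 0.0004 0.058 ] F [-2.6  3.4  3.4] T [ 0.71  0.38 -0.13] gap 0.0504
```

```bash
python3 - <<'E' 2>&1 | grep -v -i Gimbal
from h import *
for d in range(-44,51,6):
    r=ori(0,J0+np.radians(d),flip=-1)
    q=inverse_kinematics([PX,PY,.015+.0578],e(r)); dq=np.abs(np.array(q)-np.array(current_qpos()))
    if dq.max()<.2: set_joints(q)
    else: movel([PX,PY,.015+.0578],e(r)); 
    st(d); f=np.array(current_wrist_force())
    if np.linalg.norm(f)>30: print("force"); break
    if f[2]<0.3 and d>-40: print("drop?"); break
E
```

```text
-44 25.63 p [0.0013 0.0002 0.0582] F [1.7 1.9 1.5] T [ 0.81 -0.45 -0.14] gap 0.0504
-38 25.88 p [0.0005 0.001  0.058 ] F [0.2 4.2 3.8] T [ 1.41 -0.03 -0.22] gap 0.0496
-32 26.13 p [0.0005 0.0009 0.0583] F [-1.3  5.2  8.6] T [ 1.33  0.39 -0.04] gap 0.05
-26 26.38 p [0.0004 0.0004 0.0587] F [-3.2  5.1 11.4] T [1.05 0.6  0.14] gap 0.0497
-20 26.63 p [0.0004 0.0008 0.0587] F [-2.5  4.5 11.7] T [1.23 0.58 0.27] gap 0.0499
-14 26.88 p [0.0004 0.0008 0.0588] F [-1.6  5.1 12.7] T [1.34 0.74 0.19] gap 0.0499
-8 27.13 p [0.0004 0.0003 0.0588] F [-2.3  4.  11.7] T [1.01 0.71 0.25] gap 0.0497
-2 27.38 p [0.0004 0.0007 0.0589] F [-2.6  4.9 14.4] T [1.29 0.79 0.06] gap 0.05
4 27.63 p [0.0005 0.0005 0.0589] F [-1.4  4.4 12.2] T [1.18 0.75 0.38] gap 0.0502
10 27.88 p [0.0006 0.0003 0.0586] F [-1.4  4.8  9.4] T [0.89 0.44 0.16] gap 0.0501
16 28.13 p [0.0004 0.0002 0.0579] F [1.2 4.  4.6] T [ 0.83 -0.15  0.19] gap 0.0499
22 28.38 p [-0.001   0.0001  0.0571] F [-1.6  3.4 -0.2] T [0.67 0.27 0.  ] gap 0.0501
drop?
```

The force fell away between +16° and +22°, so a keyway is probably opening there. I'll lower carefully.

```bash
python3 - <<'E' 2>&1 | grep -v -i Gimbal
from h import *
y=PY+.0005
r=ori(0,J0+np.radians(23),flip=-1)
for z in (.0565,.055,.053,.051):
    movel([PX,y,.015+z],e(r),max_speed=.04); wait(.08); st(z)
    f=np.array(current_wrist_force())
    if f[2]>12 or np.linalg.norm(f[:2])>15: break
E
```

```text
0.0565 28.72 p [-0.0002  0.0001  0.0563] F [-0.2  0.1 -1.7] T [0.23 0.09 0.03] gap 0.0499
0.055 29.05 p [-0.      0.0003  0.055 ] F [-0.3 -0.2 -2.2] T [0.06 0.09 0.07] gap 0.0498
0.053 29.38 p [0.     0.0004 0.053 ] F [ 0.4  0.5 -1.2] T [0.06 0.01 0.01] gap 0.0497
0.051 29.72 p [0.0001 0.0004 0.0511] F [-0.2  0.5  1.5] T [ 0.04  0.25 -0.09] gap 0.0494
```

It dropped over the pins and the plunger spring is now felt (+3 N). I'll push home.

```bash
python3 - <<'E' 2>&1 | grep -v -i Gimbal
from h import *
y=PY+.0005
for z in (.049,.047,.0455,.044,.043,.042,.041):
    movel([PX,y,.015+z],max_speed=.04); wait(.1); st(z)
    f=np.array(current_wrist_force())
    if f[2]>17 or np.linalg.norm(f[:2])>15: break
E
```

```text
0.049 30.07 p [0.0001 0.0004 0.0492] F [-1.8  0.4  3.3] T [-0.05  0.36 -0.05] gap 0.0495
0.047 30.42 p [0.     0.0004 0.0472] F [-2.1  0.4  4.1] T [ 0.04  0.41 -0.01] gap 0.0496
0.0455 30.77 p [0.0001 0.0003 0.0459] F [-2.7  0.5  7.3] T [ 0.04  0.61 -0.02] gap 0.0501
0.044 31.12 p [0.0001 0.0003 0.0446] F [-2.8  0.2  9.6] T [0.05 0.74 0.  ] gap 0.0504
0.043 31.47 p [0.0001 0.0004 0.0445] F [-6.2  0.7 17.2] T [ 0.35  1.31 -0.01] gap 0.0499
```

There's a hard stop at cap z of about 0.0445 with 17 N, so it's fully home. I'll check that this is steady and look again at the screen and the bench.

```bash
python3 - <<'E' 2>&1 | grep -v -i Gimbal
from h import *
import cv2
wait(.5); st(); print(np.round(current_joint_vel(),4), Ro.from_euler('xyz',current_eef_rot()).as_matrix()[:,0].round(3))
for n in ["scene","top"]: cv2.imwrite(f"pics/{n}7.png",snapshot(n)[:,:,::-1])
s=cv2.imread("pics/scene7.png")
cv2.imwrite("pics/d7.png",np.hstack([cv2.resize(s[140:270,120:250],(400,400),interpolation=cv2.INTER_CUBIC),cv2.resize(s[210:380,240:410],(400,400))]))
cv2.imwrite("pics/d8.png",np.hstack([cv2.resize(cv2.imread(f"pics/top{k}.png")[110:260,280:430],(400,400),interpolation=cv2.INTER_CUBIC) for k in (4,7)]))
# screen angle from scene: lid top front-edge corners, tab tip
for n,k in (("scene",4),):
  for a in (1.7,1.83,1.95):
    l=[W(((60-140*np.cos(a))/1e3,y,(95+140*np.sin(a))/1e3)) for y in (.098,-.098)]
    print(a,[proj("top",x).round(1).tolist() for x in l],[proj("scene",x).round(1).tolist() for x in l])
E
```

```text
31.97 p [0.0001 0.0004 0.0445] F [-5.6  1.  17.3] T [0.35 1.3  0.02] gap 0.0501
[-0.0013 -0.0021  0.0007 -0.0001  0.0006  0.0018  0.0015] [ 0. -0. -1.]
1.7 [[314.8, 139.2], [392.4, 131.9]] [[214.6, 200.9], [146.6, 178.4]]
1.83 [[313.9, 132.9], [391.1, 125.6]] [[211.2, 206.8], [142.9, 183.9]]
1.95 [[313.1, 127.6], [389.8, 120.4]] [[208.2, 212.8], [139.7, 189.5]]
```

View pics/d7.png

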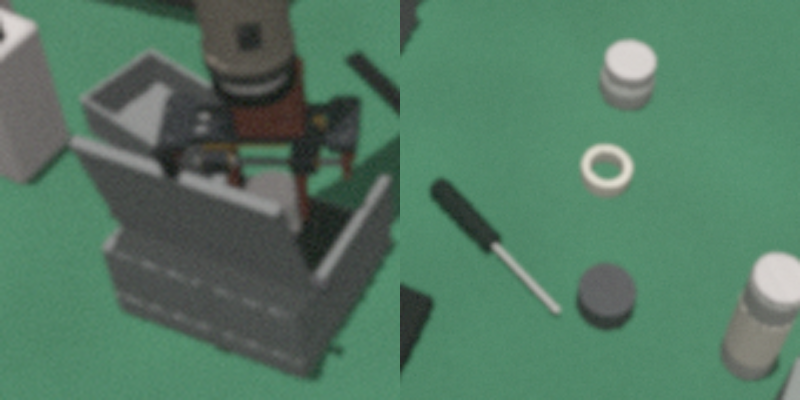

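View pics/d8.png

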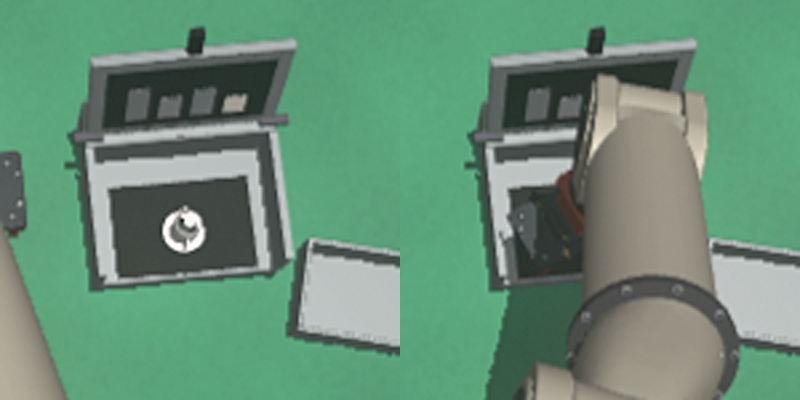

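The other objects haven't moved. I'll check the screen angle more closely, since the top view suggests about 100° and the scene view about 104°.

```bash
python3 - <<'E' 2>&1 | grep -v -i Gimbal
from h import *
import cv2
def draw(n,file,x0,y0,w,h,s,out):
    im=cv2.resize(cv2.imread(file)[y0:y0+h,x0:x0+w],None,fx=s,fy=s,interpolation=cv2.INTER_CUBIC)
    P=lambda l: tuple(int(v) for v in ((proj(n,W(np.array(l)/1000))-[x0,y0]+.5)*s))
    for a,c in ((1.658,(0,0,255)),(1.83,(0,255,0)),(2.007,(255,0,0))):
        ca,sa=np.cos(a),np.sin(a); f=lambda r,o,y:P((60-r*ca+o*sa,y,95+r*sa+o*ca))
        cv2.polylines(im,[np.array([f(140,0,98),f(140,0,-98),f(140,12,-98),f(140,12,98)])],True,c,1)
        cv2.circle(im,f(175,6,0),3,c,-1)
    for y in(100,-100): cv2.circle(im,P((100,y,94)),3,(0,255,255),-1); cv2.circle(im,P((-85,y,30)),3,(0,255,255),-1)
    cv2.imwrite(out,im)
draw("top","pics/top4.png",300,110,100,75,7,"pics/f1.png")
draw("scene","pics/scene7.png",130,165,110,80,7,"pics/f2.png")
E
```

```text
(no output)
```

View pics/f1.png

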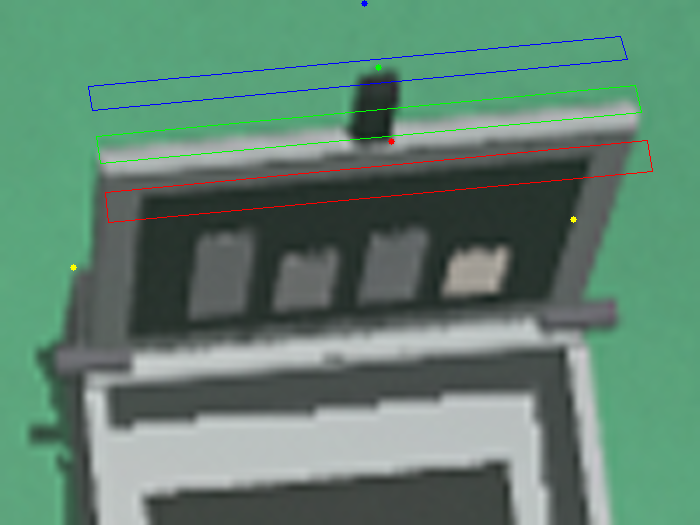

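View pics/f2.png

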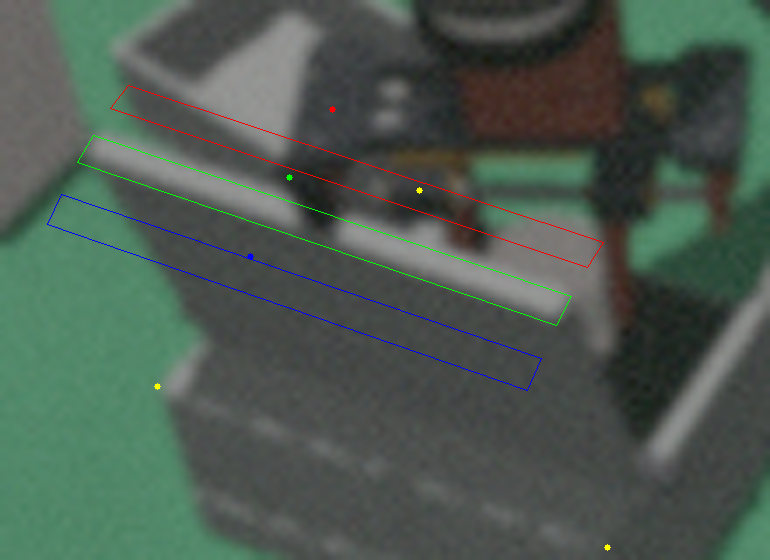

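Both overlays put the lid edge on or close to the 1.83 rad outline, at about 1.8 rad, well inside the red and blue limit outlines. The cap is home and steady, so I'm handing in.

```bash
python3 - <<'E'
from h import *
st(); print(hand_in())
E
```

```text
32.07 p [0.0001 0.0003 0.0445] F [-6.   1.5 16.9] T [0.32 1.34 0.01] gap 0.0497
the job is handed in; nothing more can be done
None
```

I handed the job in at 32 s of the 67 s allowed. The screen was raised and the cap was held pushed home on the port. `hand_in()` reports no verdict, so the results below rest on my own checks.

- **Screen:** I raised it by its tab. The camera overlays put it at about 1.8 rad (103°), between the 1.658 and 2.007 limits. The two views disagreed a little: roughly 100–102° from the top camera and 104° from the scene camera, both inside the limits.
- **Cap:** I gripped it twice at right angles to centre it, then set it over the port and turned it about 70° until a keyway dropped over the pins. I pushed it to a hard stop, with its underside about 44.5 mm above the bench. That height assumes it slipped no more than about 1 mm in the fingers.
- **Hold:** At hand-in the arm was pressing down with about 17 N and gripping the cap (gap 50 mm). It was within about 0.4 mm of my estimated port position, upright and at rest. About 6 N of sideways force along x remained from slight misalignment, which I left uncorrected.
- **Other objects:** In the last pictures, those in view were where they started.

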